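# Hold a coil foot against the sprung stop

### The job

Pick up the black coil foot with the brass nose and stand it in the channel between the jig's blue strips, clear of the steel stop, with its nose towards the stop. Then slide it along against the sprung stop until the pointer stands in the green band, never in the red, and press steadily for at least three seconds so that a colleague can tighten its screw. Finish while still holding it pressed there in the green, and leave everything else on the bench where it is.

Things in the scene. Friction and masses are not known exactly. Their poses are not given: they have to be found in the camera images.
- foot_mid (a point): centre, half-way up, of the loose black plastic coil foot (0.2 to 0.45 kg): 70 (x) x 40 (y) x 50 mm high, plain block up to 36 mm, above that two cheeks with a copper-lined groove across. x points to its brass nose (20 mm disc, face 39 mm from this point), z up. Starts upright on the bench, nose roughly away from the robot; best grasped across its 40 mm width
- jig: fixed aluminium jig. Origin on its underside at bench level; x is the push direction towards the stop, z up. Base plate 110 mm wide, 12 mm thick, x -130 to +150 mm. Two blue strips, 6 mm high above the plate, x -130 to +20 mm, form a channel 48 mm wide centred on y = 0. Steel stop: at rest its face is at x = +20 mm. Grey housing behind it: x 70 to 150 mm, top 54 mm above the bench
- channel (a point): point on the jig's plate, 12 mm above the bench, midway between the blue strips at jig x = -75 mm, axes as the jig: a foot stood with its centre here (then 37 mm above the bench) is clear of the stop, its nose 56 mm from it
- scale (a point): middle of the green band of the force scale on top of the grey housing; along the push direction the scale runs white, green, yellow, red, and a black bar on the stop is the pointer
- stop_face (a point): centre of the face of the steel stop plate (44 mm wide, 38 mm high, 35 mm above the bench) which the nose presses; moves with the stop
- stop (a joint): how far the sprung stop has been pushed in, m: 0 at rest, 0.040 fully in. Spring force is 4 N at 0 and grows by 0.4 N per mm. The black pointer moves with it over the scale: green is 0.010 to 0.025 (8 to 14 N), yellow to 0.030, red beyond. It springs back if not held
- grey_foot: grey coil foot of the same shape and size as the black one but without a brass nose; a bystander. Origin: centre of its underside
- yellow_meter: yellow hand-held multimeter lying on the bench, 150 x 80 x 34 mm; bystander. Origin: centre of its underside
- black_meter: dark grey hand-held multimeter with a black face, lying on the bench, 150 x 80 x 34 mm; bystander. Origin: centre of its underside
- screwdriver: red-handled screwdriver, 180 mm long, lying on the bench; bystander. Origin near its middle
- screw_jar: closed jar, 56 mm across, 70 mm tall; bystander. Origin: centre of its underside
- weight: brass cylinder weight, 44 mm across, 40 mm tall; bystander. Origin: centre of its underside

How it is judged:
On the way, in this order (a step that is already met when the one before it is completed fails the run):
1. the black foot stands upright in the channel, nose towards the stop, not yet pressing it (y of foot_mid in the frame of jig between -0.008 and 0.008 m and z of foot_mid in the frame of jig between 0.031 and 0.042 m and x of stop_face in the frame of foot_mid between 0.03 and 0.13 m and angle between foot_mid's own z axis and vertical below 0.1 rad and angle between the x axis of foot_mid and the x axis of jig, either way round below 0.15 rad and x of foot_mid in the frame of jig below -0.019 m and value of joint stop below 0.003 m), for 0.1 s.
2. the foot presses the stop steadily with the pointer in the green for three seconds (y of foot_mid in the frame of jig between -0.008 and 0.008 m and z of foot_mid in the frame of jig between 0.031 and 0.042 m and x of stop_face in the frame of foot_mid above 0.03 m and angle between foot_mid's own z axis and vertical below 0.1 rad and angle between the x axis of foot_mid and the x axis of jig, either way round below 0.15 rad and value of joint stop between 0.009 and 0.026 m and contact force between foot and stop between 6.5 and 15.5 N and velocity of joint stop between -0.01 and 0.01 m/s and x of foot_mid in the frame of jig between -0.018 and 0.012 m and contact force between the fingers and foot above 1 N), for 3 s.
At the end, for the whole second after the job is handed in: The fingers still hold the black foot (over 1 N) standing flat in the channel (within 8 mm of its centre line, turned less than 0.15 rad, tilted less than 0.1 rad), nose on the stop, pressing it at rest with 6.5 to 15.5 N and the stop 9 to 26 mm in (green band plus 1 mm each side) (all of step 2); the arm keeps its last pose, push and grip.
It fails at once if the pointer goes into the red (value of joint stop above 0.031 m).
It fails at once if a bystander is moved more than 30 mm (distance of any of grey_foot, yellow_meter, black_meter, screwdriver, screw_jar, weight from where it was at the start of the episode above 0.03 m).
It also fails if it takes over 48 s, if anything falls off the work surface, if the arm or the gripper's body presses on something with over 40 N, if the wrist force passes 120 N, or if a joint passes its speed limit or range.

### The arm

A 7-joint arm with a two-finger parallel gripper is mounted at the origin on the work surface. World frame = base frame: x ahead of the robot, y to its left, z up, the work surface at z = 0. Lengths are in m, angles in rad, forces in N, time in s.
With the tool pointing down it reaches from about 0.4 to 0.85 m from the base axis. Payload 4.5 kg.
Tool frame: the origin (TCP) lies on the centre line of the jaws, within the pads' length; the fingertips stand 25 mm ahead of it and the grasp point (between the pads) lies 6 mm ahead of it; y points along the fingers, x is the direction in which the jaws open and shut, and the axes are right-handed (so a half turn about y gives the same grasp; the last joint's range is limited). The gripper opens to 88 mm and grips with 3 to 60 N. Pads are 18 mm wide; open, the fingers measure 123 mm over their backs; the gripper's body (75 mm by 187 mm) begins 45 mm behind the grasp point.
Start: joints at [1.139, 0.689, -0.195, 1.565, 0.157, 0.902, -0.215], TCP at [0.281, -0.558, 0.264] pointing down, gripper open.
Joint ranges: [-3.01, 3.01], [-0.46, 2.08], [-1.47, 1.51], [0.13, 2.56], [-1, 4.14], [0.04, 2.09], [-2.66, 2.66]. Speed limits (rad/s): [2.57, 2.57, 3.14, 3.14, 3.14, 3.14, 3.14].

### API

Orientations are given as a unit quaternion [x, y, z, w].
In Python, from bench import robot gives the robot as it stands. Calls block until the motion is done:
- robot.reach(position, orientation): joint-space move of the TCP to a pose.
- robot.line_to(position, ori=None, speed=0.15): straight line of the TCP; ori=None keeps the orientation; speed is the mean speed in m/s.
- robot.move_joints(angles): joint-space move.
- robot.release() and robot.close_gripper(squeeze=None): open the fingers fully, or close them until they stop; squeeze is the grip in N (None keeps the last).
- robot.pause(seconds).
- robot.inverse_kinematics(position, orientation): joint angles nearest the present ones, or None.
- robot.read_state(): the state.
- robot.get_image(name): name is "scene" or "top"; returns a dict with "frame" (420x560x3 uint8, blue, green, red), "K" (3x3 intrinsics, pixels), "k1" (the pictures are not rectified: a ray, as slopes to the right and down, at radius r is drawn at 1 + k1 r^2 times it, then the intrinsics apply), "pose" (4x4, takes a point from camera to world coordinates). Camera axes: x right, y up, looking along -z (the intrinsics and any distortion apply to the point x, -y, -z); pixel columns grow to the right and rows downward; lengths in m; the calibration is good to about 2 mm. A picture is of the moment at which its call begins. There is no depth.
A pose or a line that the arm cannot do raises robot.IKError and nothing moves.
- robot.close_job(): hands the job in, once; it reports no verdict.
The state is a dict: "time_s": time; "joint_pos": joint angles; "joint_vel": joint speeds; "tau": joint torques, N m; "tcp_pos": TCP position; "tcp_rot": TCP orientation; "wrist_force": force on the tool from outside, world axes, zero at the start; "wrist_torque": the same for the moment, N m; "opening": finger opening in m.
Only numpy, scipy, OpenCV 4.12 (cv2) and the standard library are available. Lean on these libraries where they do the work, as an engineer would, in place of code of your own. Each camera call takes 0.05 s, during which the arm holds its last target. There are 200 camera calls.

## Working session

There is one attempt and no reset: what is moved stays moved. The work goes in short steps, each a Python script; the robot and the scene stay as the last script left them, time stands still between calls to the robot, and variables do not carry over. Pictures are saved under pics/ and viewed, about 8 in all and at most 12, crops included, and the job is handed in when it is done.

```bash
mkdir -p pics; ls; python3 - <<'E'
from bench import robot
import cv2,numpy as np,pickle
d={}
for n in("scene","top"):
    r=robot.get_image(n); d[n]=r; cv2.imwrite(f"pics/{n}0.png",r["frame"]); print(n,r["K"],r["k1"],np.round(r["pose"],3))
pickle.dump(d,open("img0.pkl","wb"))
s=robot.read_state();print(s["time_s"],s["tcp_pos"],s["tcp_rot"],s["wrist_force"],s["opening"])
E
```

```text
pics
scene [[380.16461386   0.         268.52325947]
 [  0.         380.16461386 213.28585977]
 [  0.           0.           1.        ]] -0.006285157887458009 [[-0.078 -0.701  0.709  1.361]
 [ 0.997 -0.042  0.068  0.067]
 [-0.018  0.712  0.702  0.912]
 [ 0.     0.     0.     1.   ]]
top [[411.65705587   0.         277.76086478]
 [  0.         411.65705587 209.10361544]
 [  0.           0.           1.        ]] 0.004765143625145948 [[ 0.02   0.986 -0.167  0.338]
 [-1.     0.023  0.016  0.005]
 [ 0.019  0.166  0.986  1.21 ]
 [ 0.     0.     0.     1.   ]]
0.1 [ 0.28045085 -0.55798265  0.26304127] [-0.60166764  0.37155937 -0.37058755  0.60216655] [-0.20811434  0.70145681 -0.20700392] 0.08822999936801053
```

View pics/top0.png

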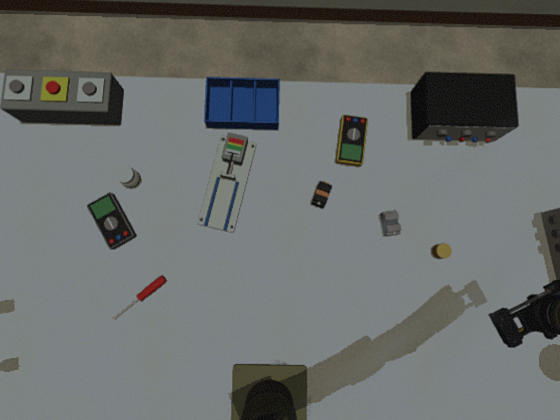

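View pics/scene0.png

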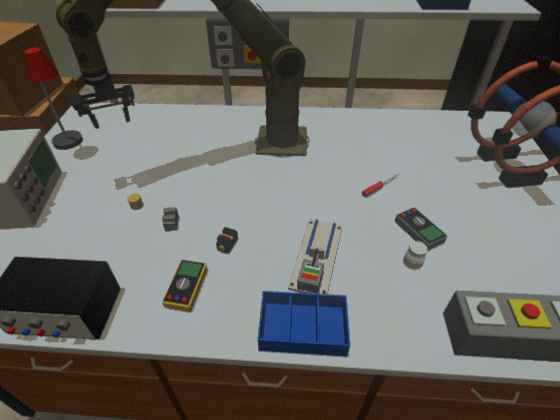

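The top view shows the jig around (228,185), with the stop end up at (235,140) and the black foot at (321,195). The scene view has the foot at (227,239) and the jig at (318,255). Next I'll measure both.

```bash
cat > h.py <<'E'
import numpy as np,cv2
def rays(im,px):
    u=cv2.undistortPoints(np.float64(px).reshape(-1,1,2),im["K"],np.array([im["k1"],0,0,0,0.])).reshape(-1,2)
    d=np.c_[u[:,0],-u[:,1],-np.ones(len(u))]@im["pose"][:3,:3].T
    return im["pose"][:3,3],d
def plane(im,px,z):
    o,d=rays(im,px); return o+d*((z-o[2])/d[:,2])[:,None]
def proj(im,P):
    p=(np.asarray(P,float).reshape(-1,3)-im["pose"][:3,3])@im["pose"][:3,:3]
    p=p*[1,-1,-1]
    return cv2.projectPoints(p,np.zeros(3),np.zeros(3),im["K"],np.array([im["k1"],0,0,0,0.]))[0].reshape(-1,2)
E
python3 - <<'E'
import pickle
from h import *
d=pickle.load(open("img0.pkl","rb"))
boxes={"top":(190,125,350,240),"scene":(200,210,350,300)}
for n,(x0,y0,x1,y1) in boxes.items():
    im=d[n];f=im["frame"];hsv=cv2.cvtColor(f,cv2.COLOR_BGR2HSV)
    sub=np.zeros(f.shape[:2],np.uint8);sub[y0:y1,x0:x1]=255
    for nm,lo,hi,z in(("blue",(95,90,40),(125,255,255),.018),("black",(0,0,0),(179,255,50),.025),("copper",(3,60,60),(20,255,255),.045),("green",(40,80,60),(85,255,255),.054),("red",(0,150,80),(5,255,255),.054)):
        m=cv2.inRange(hsv,lo,hi)&sub
        for c in cv2.findContours(m,cv2.RETR_EXTERNAL,cv2.CHAIN_APPROX_NONE)[0]:
            if len(c)<12: continue
            P=plane(im,c.reshape(-1,2),z)[:,:2]
            r=cv2.minAreaRect(np.float32(P*1000)); mo=cv2.moments(c)
            print(n,nm,len(c),np.round(c.reshape(-1,2).mean(0),1),"rect mm",np.round(r[0],1),np.round(r[1],1),round(r[2],1))
a=d["top"]["frame"][125:240,195:345];b=d["scene"]["frame"][210:300,205:350]
a=cv2.resize(a,(750,575),interpolation=cv2.INTER_CUBIC)
cv2.imwrite("pics/c1.png",a);cv2.imwrite("pics/c2.png",cv2.resize(b,None,fx=5,fy=5,interpolation=cv2.INTER_CUBIC))
E
```

```text
top blue 98 [230.8 205.5] rect mm [547.5 124. ] [  7.5 145.2] 77.8
top blue 97 [211.6 201.2] rect mm [559.4 180.8] [  7.4 147.6] 77.8
top black 42 [318.7 200.5] rect mm [ 566.1 -133.7] [39.7 34. ] 69.1
top black 34 [323.9 186.7] rect mm [ 609.1 -148.8] [38.2 23.4] 70.9
top black 28 [227.5 177.3] rect mm [629.7 136.8] [40.2  4.7] 78.1
top black 16 [345.  163.3] rect mm [ 681.5 -211.6] [24.   2.5] 81.7
top black 114 [235.7 158.2] rect mm [691.8 109.9] [ 46.8 105.8] 38.2
top black 98 [343.7 143.9] rect mm [ 746.8 -209. ] [ 30. 110.] 89.5
top black 145 [242.2 126.4] rect mm [786.4  99.1] [ 12.7 210.8] 1.6
top copper 31 [321.7 192.7] rect mm [ 586.1 -139.4] [37.8 15.3] 70.3
top copper 42 [237.4 142.2] rect mm [736.7 114. ] [44.3 17.8] 77.0
top green 42 [345.4 150.9] rect mm [ 711.6 -206.4] [23.5 45.4] 89.5
top green 34 [233.6 146.8] rect mm [713.9 118.9] [44.2 13.2] 77.0
top red 32 [235.9 140.5] rect mm [733.8 113.8] [41.9 11.8] 77.0
scene blue 178 [303.1 296.1] rect mm [770.2 101.6] [ 25.8 229.1] 3.8
scene blue 70 [329.9 240. ] rect mm [561.1 181.6] [  7.5 146.4] 77.7
scene blue 69 [311.5 236.7] rect mm [550.1 124.6] [  7.4 146.2] 77.8
scene black 14 [314.3 257.5] rect mm [642.7 131.2] [ 2.8 27.6] 75.3
scene black 79 [226.9 241.1] rect mm [ 594.8 -139.5] [87.2 56.9] 1.3
scene black 27 [226.5 230.9] rect mm [ 553.5 -142.4] [32.1 17.2] 61.2
scene copper 32 [310.  274.2] rect mm [719.1 117.1] [45.8  4.4] 77.6
scene copper 16 [221.  247.5] rect mm [ 638.1 -147.4] [23.7 14.8] 29.9
scene copper 26 [227.3 235.7] rect mm [ 589.2 -135.5] [41.4 15.8] 58.8
scene green 36 [310.9 270.4] rect mm [712.4 118.9] [43.6 14.3] 78.1
scene red 35 [309.3 276.1] rect mm [732.5 114.5] [42.6 13.2] 77.6
```

View pics/c1.png

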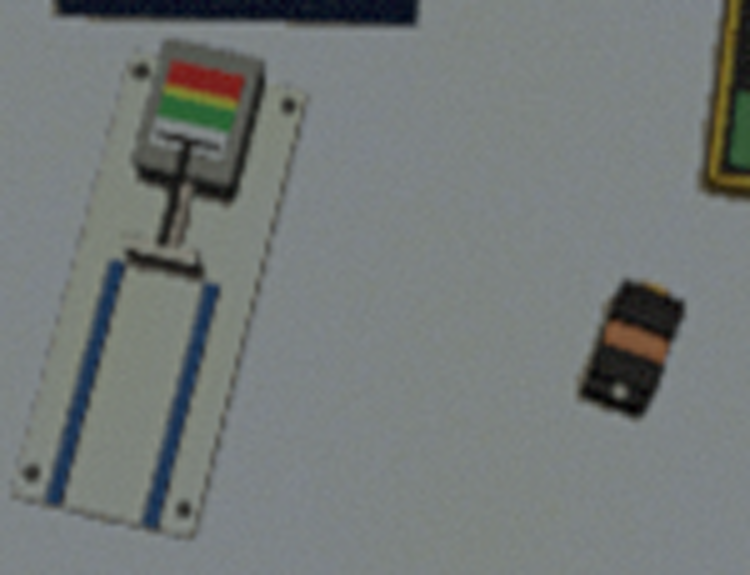

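View pics/c2.png

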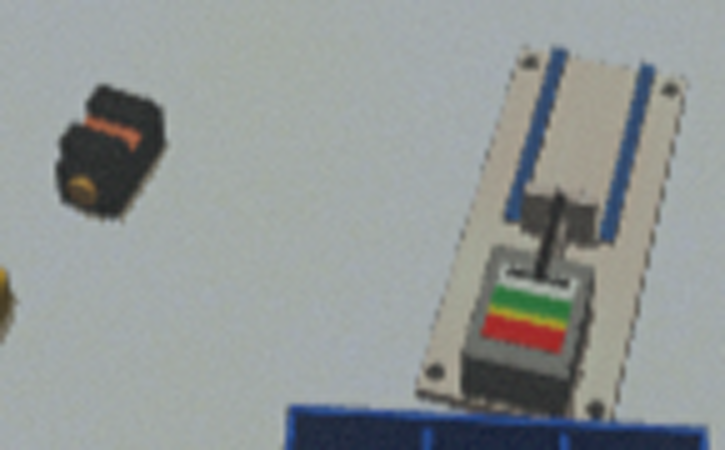

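The crops show the jig with its pointer at rest in white, and the foot's nose facing away from the robot. Both views agree:
- **Jig axis:** about -12.2°.
- **Channel point:** about (0.535, 0.157).
- **Foot:** about (0.587, -0.140), turned -19.5°.

Next is the grasp.

```bash
cat >> h.py <<'E'
from scipy.spatial.transform import Rotation as R
JA=np.radians(-12.2); FA=np.radians(-19.5)
jx=np.array([np.cos(JA),np.sin(JA),0]);jy=np.array([-jx[1],jx[0],0])
J0=np.array([.5545,.1528,0])+.055*jx   # jig origin
def ori(a,flip):   # a: heading of foot x
    t=a+np.pi/2+(np.pi if flip else 0);c,s=np.cos(t),np.sin(t)
    return R.from_matrix(np.array([[c,0,-s],[s,0,c],[0,-1,0]])).as_quat()
FOOT=np.array([.587,-.1397,0])
def st(r,msg=""):
    s=r.read_state();p=np.array(s["tcp_pos"])-J0;F=np.array(s["wrist_force"])
    print(msg,"t%.2f"%s["time_s"],"tcp",np.round(s["tcp_pos"],4),"jig",np.round([p@jx,p@jy,p[2]],4),"F jig",np.round([F@jx,F@jy,F[2]],1),"open %.4f"%s["opening"]); return s
E
python3 - <<'E'
from bench import robot
from h import *
for fl in(0,1):
    for P,a in((FOOT+[0,0,.035],FA),(J0-.075*jx+[0,0,.047],JA),(J0+.0*jx+[0,0,.047],JA)):
        q=robot.inverse_kinematics(P,ori(a,fl)); print(fl,None if q is None else np.round(q,2))
E
```

```text
0 [ 0.38  1.02 -0.4   1.75  0.72  0.53  0.74]
0 [-0.13  0.97 -0.41  1.89  0.84  0.46  0.2 ]
0 [ 0.02  1.05 -0.6   1.68  0.87  0.7   0.32]
1 [ 0.12  0.99  0.06  1.76 -0.14  0.39 -1.63]
1 [-0.44  0.95  0.12  1.91 -0.34  0.3  -1.83]
1 [-0.39  1.    0.15  1.7  -0.29  0.47 -1.83]
```

```bash
python3 - <<'E'
from bench import robot
from h import *
o=ori(FA,0)
robot.reach(FOOT+[0,0,.15],o); st(robot,"above")
robot.line_to(FOOT+[0,0,.036],speed=.12); st(robot,"down")
robot.close_gripper(30); st(robot,"closed")
robot.line_to(FOOT+[0,0,.13],speed=.12); st(robot,"lift")
robot.line_to(J0-.075*jx+[0,0,.13],ori(JA,0),speed=.15); st(robot,"over")
d=[robot.get_image(n) for n in("top","scene")]
import pickle;pickle.dump(d,open("img1.pkl","wb"))
c=[]
for im in d:
    u,v=proj(im,J0-.075*jx+[0,0,.1])[0].astype(int); c.append(cv2.resize(im["frame"][max(v-60,0):v+60,max(u-65,0):u+65],(390,360),interpolation=cv2.INTER_CUBIC)); print(u,v)
cv2.imwrite("pics/c3.png",np.hstack(c))
E
```

```text
above t2.02 tcp [ 0.5867 -0.1415  0.15  ] jig [ 0.0387 -0.2809  0.15  ] F jig [ 0.2 -0.4 -0.1] open 0.0882
down t3.12 tcp [ 0.5876 -0.1397  0.0367] jig [ 0.0392 -0.2789  0.0367] F jig [-0.4  0.5  0.2] open 0.0884
closed t3.90 tcp [ 0.5868 -0.14    0.036 ] jig [ 0.0385 -0.2794  0.036 ] F jig [-0.8 -0.9  0.9] open 0.0399
lift t4.83 tcp [ 0.5864 -0.1398  0.1293] jig [ 0.038  -0.2793  0.1293] F jig [ 0.3 -0.1 -3.7] open 0.0398
over t6.99 tcp [0.5352 0.156  0.1299] jig [-0.0746 -0.001   0.1299] F jig [-0.4  0.7 -3.8] open 0.0396
215 204
324 214
```

View pics/c3.png

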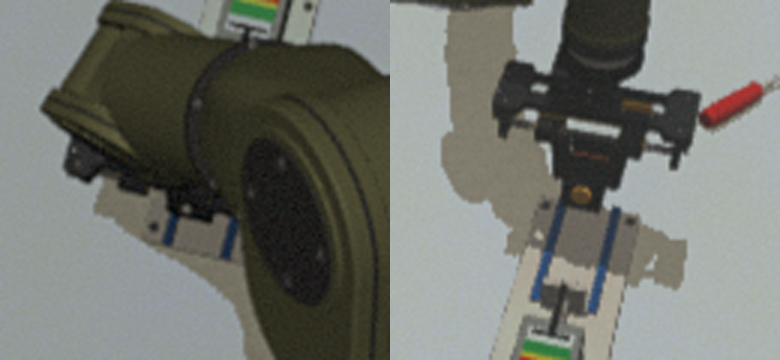

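The foot is held upright with its nose towards the stop, above the channel in the scene view. I'll check the nose position by its pixels, then lower the foot until it touches.

```bash
cat >> h.py <<'E'
def nose(im,P):   # brass blob near the expected place P; returns pixel found and expected
    e=proj(im,P)[0];hsv=cv2.cvtColor(im["frame"],cv2.COLOR_BGR2HSV)
    m=cv2.inRange(hsv,(12,90,60),(32,255,255));k=np.zeros_like(m);cv2.circle(k,tuple(int(v) for v in e),14,255,-1)
    M=cv2.moments(m&k,True); return (np.array([M["m10"],M["m01"]])/max(M["m00"],1)).round(1),e.round(1),M["m00"]
E
python3 - <<'E'
from bench import robot
from h import *
import pickle
im=pickle.load(open("img1.pkl","rb"))[1]
T=np.array([.5352,.156,.1299-.011]); print(nose(im,T+.039*jx),"10mm jig x,y ->",(proj(im,T+.049*jx)-proj(im,T+.039*jx)).round(1),(proj(im,T+.039*jx+.01*jy)-proj(im,T+.039*jx)).round(1))
C=J0-.075*jx
robot.line_to(C+[0,0,.07],speed=.1)
robot.line_to(C+[0,0,.052],speed=.04); robot.pause(.2)
s=st(robot,"low"); b=s["wrist_force"][2]; z=.052
while z>.044:
    z-=.001; robot.line_to(C+[0,0,z],speed=.02); robot.pause(.15); s=st(robot,"z%.3f"%z)
    if s["wrist_force"][2]-b>4: break
im=robot.get_image("scene"); T=np.array(s["tcp_pos"])-[0,0,.011]
print(nose(im,T+.039*jx))
u,v=proj(im,T)[0].astype(int);cv2.imwrite("pics/c4.png",cv2.resize(im["frame"][v-50:v+70,u-80:u+80],(800,600),interpolation=cv2.INTER_CUBIC))
E
```

```text
(array([322.3, 218.4]), array([322. , 218.9]), 34.0) 10mm jig x,y -> [[-0.7  2.4]] [[3.4 0.7]]
low t8.64 tcp [0.5351 0.1571 0.0522] jig [-0.0749  0.0001  0.0522] F jig [-0.2 -0.1 -3.8] open 0.0399
z0.051 t9.04 tcp [0.535 0.157 0.051] jig [-0.075  0.     0.051] F jig [ 0.3  0.2 -3.8] open 0.0400
z0.050 t9.44 tcp [0.535 0.157 0.05 ] jig [-0.075  0.     0.05 ] F jig [ 0.2  0.4 -3.9] open 0.0399
z0.049 t9.84 tcp [0.5349 0.157  0.049 ] jig [-0.075  0.     0.049] F jig [ 0.4 -0.7 -3.3] open 0.0398
z0.048 t10.24 tcp [0.535  0.1571 0.048 ] jig [-0.0749  0.      0.048 ] F jig [ 0.3 -0.1 -3. ] open 0.0394
z0.047 t10.64 tcp [0.535  0.1571 0.0479] jig [-0.075   0.      0.0479] F jig [-1.5 -1.1  5.9] open 0.0398
(array([320.4, 237.1]), array([320.2, 237.6]), 27.0)
```

View pics/c4.png

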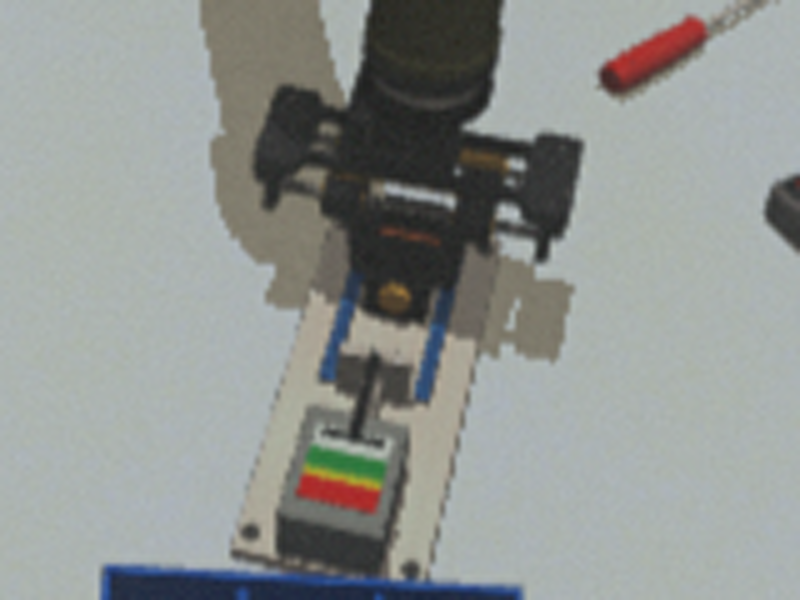

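The foot is seated: contact came at the predicted height (0.0479) and the nose is within 0.5 px of where I expected it. In the view it sits between the blue strips with its nose at about (320,237). I'll slide it forward in steps.

```bash
python3 - <<'E'
from bench import robot
from h import *
go=lambda x,v: robot.line_to(J0+x*jx+[0,0,.0474],speed=v)
robot.pause(.2)
go(-.027,.04); robot.pause(.3); st(robot,"near")
for x in(-.017,-.012,-.007,-.003):
    go(x,.02); robot.pause(.3); s=st(robot,"x%.3f"%x)
    if np.array(s["wrist_force"])@jx<-15: break
robot.pause(.5); s=st(robot,"held")
for n in("scene","top"):
    im=robot.get_image(n); T=np.array(s["tcp_pos"])-[0,0,.011]
    if n=="scene": print(nose(im,T+.039*jx))
    u,v=proj(im,J0+.07*jx+[0,0,.05])[0].astype(int);cv2.imwrite(f"pics/p_{n}.png",cv2.resize(im["frame"][v-45:v+30,u-50:u+50],(400,300),interpolation=cv2.INTER_CUBIC))
cv2.imwrite("pics/c5.png",np.hstack([cv2.imread("pics/p_scene.png"),cv2.imread("pics/p_top.png")]))
E
```

```text
near t12.54 tcp [0.5803 0.148  0.048 ] jig [-0.0287  0.0008  0.048 ] F jig [-6.  -0.   4.8] open 0.0399
x-0.017 t13.49 tcp [0.5898 0.146  0.048 ] jig [-0.019   0.0008  0.048 ] F jig [-6.1 -0.2  5.9] open 0.0393
x-0.012 t14.19 tcp [0.5916 0.1456 0.048 ] jig [-0.0172  0.0008  0.048 ] F jig [-12.2  -0.7  11.1] open 0.0396
x-0.007 t14.89 tcp [0.5956 0.1447 0.048 ] jig [-0.0131  0.0008  0.048 ] F jig [-14.8  -0.9  13. ] open 0.0399
x-0.003 t15.54 tcp [0.5984 0.1441 0.0479] jig [-0.0102  0.0008  0.0479] F jig [-16.6  -1.9  14.5] open 0.0397
held t16.04 tcp [0.5985 0.1441 0.0479] jig [-0.0102  0.0008  0.0479] F jig [-17.5  -2.1  14.8] open 0.0398
(array([0., 0.]), array([316.1, 253.5]), 0.0)
```

View pics/c5.png

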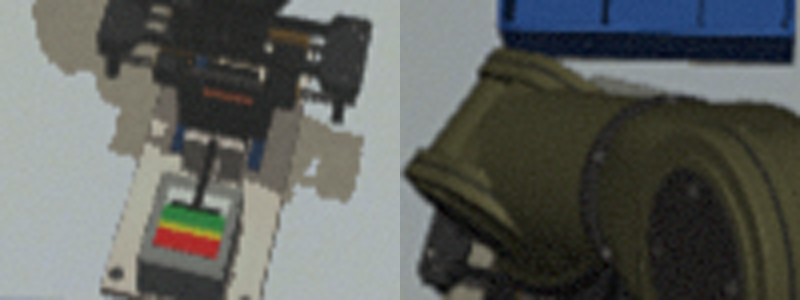

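Foot centre is at jig x of about -10 mm, so the stop is about 9 mm in, and the pointer is at the white/green border. The arm is compliant, so I'll push about 7 mm further and ease the down-force a little.

```bash
python3 - <<'E'
from bench import robot
from h import *
for x,z in((.000,.0478),(.003,.0480),(.006,.0482),(.008,.0482),(.010,.0482),(.012,.0482)):
    robot.line_to(J0+x*jx+[0,0,z],speed=.015); robot.pause(.3); s=st(robot,"x%.3f"%x)
    if (np.array(s["tcp_pos"])-J0)@jx>-.0035: break
robot.pause(.3); s=st(robot,"held")
im=robot.get_image("scene")
u,v=proj(im,J0+.07*jx+[0,0,.05])[0].astype(int);cv2.imwrite("pics/c6.png",cv2.resize(im["frame"][v-50:v+40,u-60:u+60],(800,600),interpolation=cv2.INTER_CUBIC))
robot.pause(1.); st(robot,"held")
E
```

```text
x0.000 t16.79 tcp [0.6016 0.1434 0.048 ] jig [-0.0069  0.0007  0.048 ] F jig [-16.2  -0.7  11.2] open 0.0395
x0.003 t17.44 tcp [0.6041 0.1429 0.048 ] jig [-0.0044  0.0008  0.048 ] F jig [-15.5  -1.5  10.9] open 0.0401
x0.006 t18.09 tcp [0.6067 0.1423 0.048 ] jig [-0.0017  0.0007  0.048 ] F jig [-16.9  -1.8   9.6] open 0.0395
held t18.39 tcp [0.6067 0.1423 0.048 ] jig [-0.0017  0.0008  0.048 ] F jig [-17.   -1.5  11.1] open 0.0398
held t19.44 tcp [0.6067 0.1423 0.048 ] jig [-0.0018  0.0007  0.048 ] F jig [-16.9  -2.2   9.8] open 0.0400
```

View pics/c6.png

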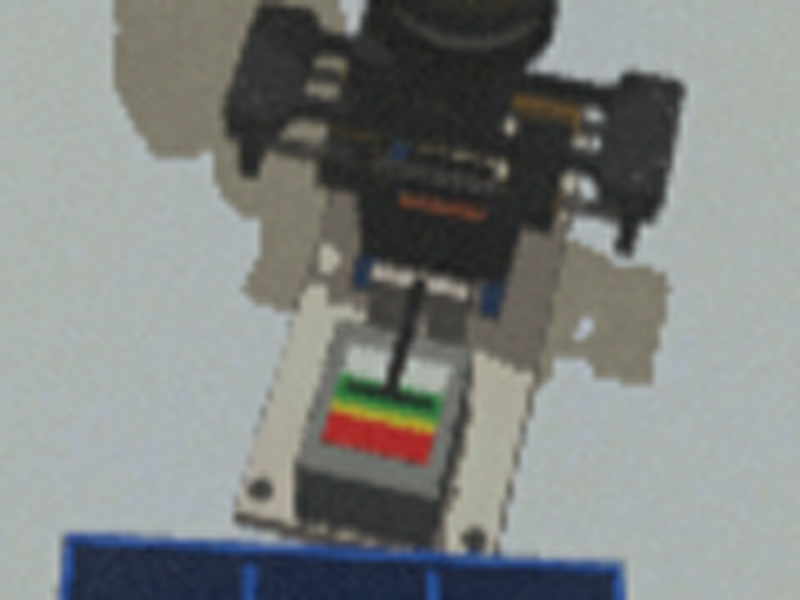

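The pointer bar at about (390,392) is in the middle of the green band. By position, the stop is about 17 mm in. I'll hold it, check it hasn't moved, then hand in.

```bash
python3 - <<'E'
from bench import robot
from h import *
for _ in range(2): robot.pause(2); st(robot,"hold")
im=robot.get_image("scene"); f=im["frame"]
a=proj(im,J0+.08*jx+[0,0,.056]);b=proj(im,J0+.135*jx+[0,0,.056])
for off in(.009,):   # colours along the scale, beside the pointer stem
    for x in np.arange(.08,.135,.004):
        u,v=proj(im,J0+x*jx+off*jy+[0,0,.056])[0].round().astype(int); print(round(x,3),f[v,u].tolist(),end=" ")
robot.close_job()
E
```

```text
hold t21.44 tcp [0.6067 0.1423 0.048 ] jig [-0.0017  0.0007  0.048 ] F jig [-16.9  -1.7  10.4] open 0.0400
hold t23.44 tcp [0.6067 0.1423 0.048 ] jig [-0.0017  0.0007  0.048 ] F jig [-16.5  -0.6   9.9] open 0.0396
0.08 [108, 116, 113] 0.084 [119, 126, 122] 0.088 [172, 180, 173] 0.092 [170, 179, 170] 0.096 [165, 176, 165] 0.1 [91, 128, 85] 0.104 [46, 60, 36] 0.108 [45, 69, 39] 0.112 [61, 125, 63] 0.116 [57, 145, 115] 0.12 [46, 151, 169] 0.124 [42, 43, 170] 0.128 [38, 41, 167] 0.132 [42, 45, 164] the job is handed in; nothing more can be done
```

I gripped the black foot across its width, stood it in the channel clear of the stop, and slid it against the sprung stop until the pointer was in the green. I held it there for over 5 s and handed in at about 23.5 s, still gripping and pressing.

**Last checks:**
- **Position:** the foot was at jig x of about -1.7 mm and 0.7 mm off the centre line. It stayed within 0.1 mm through the hold.
- **Stop:** about 17 mm in, worked out from the arm's position, which puts the spring at about 11 N. The last image agrees: the dark pointer bar has green on both sides and is well short of the yellow.
- **Bystanders:** none was near the path, but I did not measure their positions afterwards.

**Disagreement:** the wrist read about 17 N along the push, more than the roughly 11 N spring. I put the difference down to the foot's friction on the plate under about 10 N of downward press. I had no direct reading of the force on the stop itself.

**Failed check:** the nose could not be found in the image once the foot was pressed against the stop, because it was hidden. That check gave nothing there, though it had agreed within about 0.5 px before the push.

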